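# Taking a reverse-threaded lid off a microcentrifuge rotor

### The arm

A 6-joint arm with a two-finger parallel gripper is mounted at the origin on the work surface. World frame = base frame: x ahead of the robot, y to its left, z up, the work surface at z = 0. Lengths are in m, angles in rad, forces in N, time in s.
With the tool pointing down it reaches from about 0.225 to 0.875 m from the base axis. Payload 3.4 kg.
Tool frame: the origin (TCP) lies midway between the tips of the shut fingers; the grasp point (between the pads) lies 19 mm behind it (manip.grasp_offset is the distance from the TCP to the grasp point, in m); x points along the fingers, y is the direction in which the jaws open and shut, and the axes are right-handed (so a half turn about x gives the same grasp; the last joint's range is limited). The gripper opens to 85 mm and grips with 20 to 120 N. Pads are 22 mm wide; open, the fingers measure 114 mm over their backs; the gripper's body (76 mm by 85 mm) begins 54 mm behind the grasp point. The pads swing forward as they close: fully open they stand 13 mm farther back than shut.
Start: joints at [1.185, 0.276, 1.505, -0, 1.361, -0.121], TCP at [0.151, 0.555, 0.231] pointing down, gripper open.
Joint ranges: [-2.89, 2.89], [-0.75, 2.08], [0.22, 2.7], [-1.18, 4.32], [0.11, 2.71], [-2.7, 2.7]. Speed limits (rad/s): [2.57, 2.57, 3.14, 3.14, 3.14, 3.14].

### API

Orientations are given as a unit quaternion [w, x, y, z].
In Python, from rig import manip gives the robot as it stands.
- The arm moves only by the shell command python3 -m creep 'ROWS' [OPENING] [FORCE]. ROWS is a JSON object of lists of equal length, an entry for each row: "delta_pos": the shift along the tool's x, y, z in cm, a list of three; "dr": the turn, a rotation vector about the tool's x, y, z in rad, a list of three. In form: {"delta_pos": [[dx, dy, dz], ...], "dr": [[rx, ry, rz], ...]}. A call has 1 to 10 rows; each row is the pose to reach, as a shift and turn from the pose commanded when the call began, along the tool's axes at that moment; what a row does not reach only later rows make up. A row lasts 1/10 s, in which the tool goes at most 50 mm and 8.59 degrees, less where a joint would pass 70% of its speed; a pose out of reach is approached as far as the arm can. A call with a gripper value outside its range is refused whole. OPENING is the opening, from -1 (shut) to 1 (fully open), set as the call begins (- or left out, the last holds). The fingers move at their own pace and stop on an object; FORCE is the grip in N (left out, the last holds). Time passes only in rows, so rows that repeat a pose let the fingers close. It gives the time, the measured TCP pose, the force and the opening at its end, in the units of the state.
- manip.get_state(): the state, without advancing time (a new reading comes with each control period).
- manip.get_image(name): name is "side" or "top"; returns a dict with "pixels" (480x640x3 uint8, blue, green, red), "depth" (480x640 float32, m along the optical axis (not along the pixel's ray), 0 where there is no reading), "intrinsics" (3x3 intrinsics, pixels), "k1" (the pictures are not rectified: a ray, as slopes to the right and down, at radius r is drawn at 1 + k1 r^2 times it, then the intrinsics apply), "rvec" (rotation vector, rad) and "tvec" (3), from world to camera coordinates, as OpenCV has them. Camera axes: x right, y down, z forward; pixel columns grow to the right and rows downward; lengths in m; the calibration is good to about 2 mm. A picture is of the moment at which its call begins.
- manip.sign_off(): hands the job in, once; it reports no verdict.
The state is a dict: "clock": time; "qpos": joint angles; "qd": joint speeds; "effort": joint torques, N m; "position": TCP position; "ee_rot": TCP orientation; "contact_force": force on the tool from outside, world axes, zero at the start; "moment": the same for the moment, N m; "width": finger opening in m.
Only numpy, scipy, OpenCV 4.12 (cv2) and the standard library are available. Lean on these libraries where they do the work, as an engineer would, in place of code of your own. Each camera call takes 0.05 s, during which the arm holds its last target. There are 200 camera calls.

### The job

Take the rotor's lid off the microcentrifuge and lay it flat in the steel tray, knob up, beside the key, so that the tubes can be got at. The lid has a reverse (left-hand) thread: it opens clockwise, up to a stop, and there it lifts straight off. Do not force it against the thread or the stop, set it down without dropping it, and leave everything else where it is.

Things in the scene. Friction and masses are not known exactly. Their poses are not given: they have to be found in the camera images.
- lid_knob (a point): centre of the lid's knob, on the lid's axis, half-way up: a ribbed black plastic knob with a white line on top, upright, 36 mm across, 34 mm tall (17 mm above and below this point). Below it the lid widens, so fingertips must stay above 17 mm below this point. On the rotor it stands 147 mm over the bench.
- lid: the rotor's lid, plain aluminium, 96 mm across, 60 mm tall with its knob, 0.14 kg; origin: centre of its underside, 43 mm below the knob's centre; z along the axis, up. It starts screwed on, from quite tight (a springy seal lifts it some 5 N) to hand-loose; axis has about 1 mm side play, 4 mm axial play. Let go part-way it stays, but may lean 1 to 2 degrees.
- spindle_top (a point): tip of the rotor's fixed, locked, upright steel spindle, hidden in the lid, 125 mm over the bench. It carries the left-hand three-start thread: turning the lid clockwise seen from above raises it 33 mm per full turn (5.3 mm per rad). After 1.4 to 2.3 rad in all (different each time) it meets a hard stop; over the last 0.1 rad before it, and there only, it lifts off freely; lift 25 mm to clear.
- centrifuge: white microcentrifuge, fixed, case 200 (x) x 245 (y) mm, top 125 mm high, with a round well 120 mm across in which the rotor sits; origin: on the bench under the spindle; sloped control panel on its +y side, clear cover standing open, leaning outward, along its -y side (110 mm from the axis, up to 290 mm high). The lid strains its thread, stop or seat if the contact forces between them total over 40 N (about 0.5 N m against the stop).
- tray: open steel tray, fixed, 260 (x) x 170 (y) mm outside, rim 22 mm high, walls and floor 3 mm; origin: centre of its underside; z up
- tray_free (a point): middle of the free part of the tray's floor, on the floor's upper face, 3 mm over the bench; the lid fits here beside the key with 35 mm to spare all round
- rotor_key: bystander: T-shaped steel key for the rotor, 103 mm long, 16 mm high, lying in the tray at the end away from tray_free; stays where it lies; origin: centre of its underside
- foam_rack: bystander: black foam cube, 56 mm wide, 57 mm high, with two blue tubes in it, standing near the centrifuge on the robot's side; origin: centre of its underside
- tip_box: bystander: dark green box of pipette tips, 125 x 85 x 63 mm, with its clear cover up (to 145 mm); origin: centre of its underside
- beaker: bystander: small glass beaker, 70 mm wide, 90 mm high, close beyond the centrifuge; origin: centre of its underside
- marker: bystander: white marker pen with a black cap, 135 mm long, 17 mm thick, lying on the bench between the robot and the tray; origin: centre of its underside
- timer: bystander: white bench timer, 75 x 30 x 60 mm, standing by the tray; origin: centre of its underside

How it is judged:
By the outcome, as a careful person would: the job done as asked, in the order asked, and still so for the second after the job is handed in, with the robot touching nothing.
It also fails if it takes over 69 s, if anything falls off the work surface, if the arm or the gripper's body presses on something with over 40 N, if the wrist force passes 120 N, or if a joint passes its speed limit or range.

## Working session

There is one attempt and no reset: what is moved stays moved. The work goes in short steps, Python scripts to look and compute and a shell command to move; the robot and the scene stay as the last step left them, time stands still between calls to the robot, and variables do not carry over. Pictures are saved under pics/ and viewed, about 8 in all and at most 12, crops included, and the job is handed in when it is done.

```bash
mkdir -p pics; ls
python3 - <<'E'
from rig import manip
import cv2,numpy as np
print(manip.get_state())
for n in("side","top"):
    d=manip.get_image(n); cv2.imwrite(f"pics/{n}0.png",d["pixels"]); np.savez(f"{n}0.npz",**d)
    print(n,d["intrinsics"],d["k1"],d["rvec"],d["tvec"])
E
```

```text
pics
{'clock': 0.0, 'qpos': array([ 1.18498078e+00,  2.76593478e-01,  1.50617452e+00, -5.34544723e-06,
        1.36068762e+00, -1.21028772e-01]), 'qd': array([-0.00037973,  0.00086992, -0.00032592, -0.00056319,  0.00051907,
        0.00018317]), 'effort': array([ 1.70202304e-03, -4.16760743e+01, -2.45807862e+01,  2.57618797e-05,
        1.09243824e-02, -9.48351158e-06]), 'position': array([0.15029567, 0.55444478, 0.23042409]), 'ee_rot': array([ 0.70075514,  0.0927045 ,  0.70108184, -0.09398067]), 'contact_force': array([-0.72606351, -0.35800265, -0.35020008]), 'moment': array([ 0.00508048,  0.03272404, -0.07387857]), 'width': 0.08551360351567798}
side [[575.70106177   0.         323.2563567 ]
 [  0.         575.70106177 236.16505274]
 [  0.           0.           1.        ]] -0.1254273594375476 [ 2.4281666  -0.34090655  0.09987301] [-0.51500923  0.25040344  1.15061425]
top [[545.03226697   0.         323.6191291 ]
 [  0.         545.03226697 238.42874643]
 [  0.           0.           1.        ]] -0.14218564299955452 [ 2.14075798 -2.12672741  0.18513321] [0.06145198 0.59455323 1.22318459]
```

View pics/side0.png

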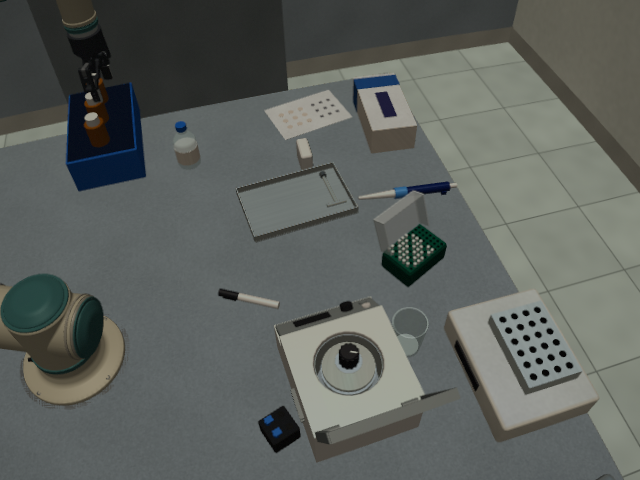

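View pics/top0.png

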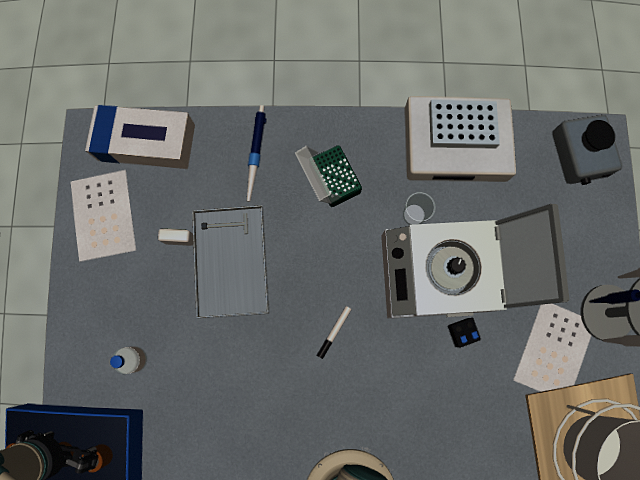

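The side view shows the knob at about (349,355) and the tray spanning (237-357,166-237). In the top view the knob is at about (456,266), the tray corners are (193,209), (264,206), (269,313) and (198,318), and the key is near (225,226). I'll enlarge these areas.

```bash
cat > h.py <<'E'
import numpy as np,cv2
from scipy.optimize import least_squares
def load(n): return dict(np.load(n+".npz"))
def cam(d): return np.array(d["intrinsics"]),np.array([float(d["k1"]),0,0,0]),np.array(d["rvec"]).ravel(),np.array(d["tvec"]).ravel()
def proj(P,d):
    K,k,r,t=cam(d); return cv2.projectPoints(np.atleast_2d(np.float64(P)),r,t,K,k)[0][:,0]
def ray(uv,d):
    K,k,r,t=cam(d); u=cv2.undistortPoints(np.float64([[uv]]),K,k)[0,0]
    R=cv2.Rodrigues(r)[0]; return -R.T@t, R.T@np.r_[u,1]
def onz(uv,d,z):
    c,v=ray(uv,d); return c+v*(z-c[2])/v[2]
def tri(uvs,ds):
    A=np.zeros((3,3));b=np.zeros(3)
    for uv,d in zip(uvs,ds):
        c,v=ray(uv,d);v/=np.linalg.norm(v);M=np.eye(3)-np.outer(v,v);A+=M;b+=M@c
    p=np.linalg.solve(A,b); return p,[proj(p,d)[0]-uv for uv,d in zip(uvs,ds)]
E
python3 - <<'E'
from h import *
def crop(n,x,y,w,h,s): 
    return cv2.resize(load(n)["pixels"][y:y+h,x:x+w],None,fx=s,fy=s,interpolation=cv2.INTER_CUBIC)
a=crop("side0",320,330,60,60,5);b=crop("top0",426,236,60,60,5)
c=crop("side0",230,155,130,90,3);d=crop("top0",185,200,130,120,3)[:,:330]
top=np.hstack([a,b]); bot=np.hstack([np.pad(c,((0,90),(0,0),(0,0))),d])
W=max(top.shape[1],bot.shape[1])
m=np.vstack([np.pad(i,((0,0),(0,W-i.shape[1]),(0,0))) for i in(top,bot)])
print(m.shape); cv2.imwrite("pics/c0.png",m[:600] if 0 else m)
E
```

```text
(660, 720, 3)
```

View pics/c0.png

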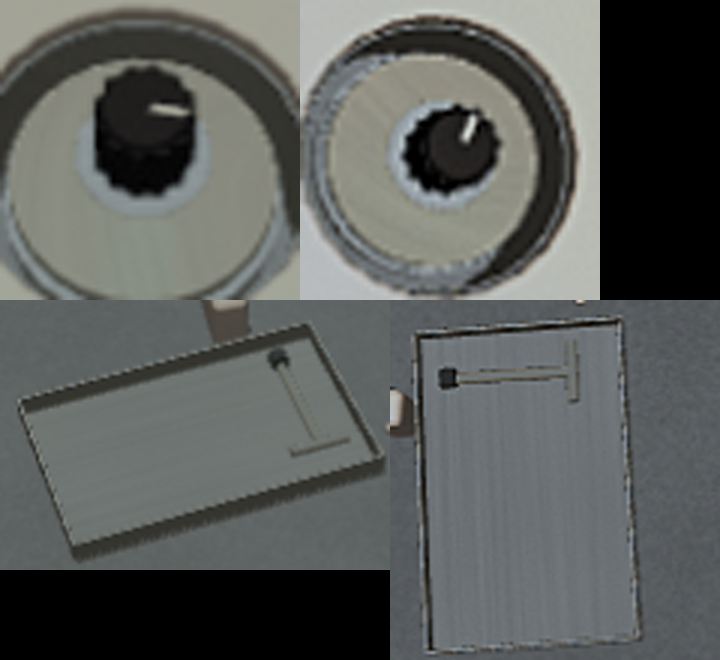

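The knob's top face centre is at about (349.5,350.7) in the side view and (457.2,265.4) in the top view. The white line runs from the centre toward the edge. I read the tray rim corners in both views and the key at the far end, in image terms the top of the tray.

Run:
```python
from h import *
s,t=load("side0"),load("top0"); D=[s,t]
p,e=tri([(349.4,350.7),(457.2,265.3)],D); print("knobtop",p.round(4),np.round(e,1))
# lid disc edge / depth check
for d,uv in((s,(349,350)),(t,(457,265))):
    u,v=uv; z=np.median(d["depth"][v-2:v+3,u-2:u+3]); c,r=ray(uv,d); print("depth",(c+r*z).round(4))
S=[(236,188.8),(332.4,163.2),(357.8,207.2),(254.5,237.2)]   # L,far,R,near
T=[(197.6,317.5),(193.5,212.2),(262,206.5),(267.6,312.5)]
C=[]
for a,b in zip(S,T):
    p,e=tri([a,b],D); C.append(p); print(p.round(4),np.round(e,1))
C=np.array(C); print("centre",C.mean(0).round(4)); print("sides",np.linalg.norm(np.roll(C,-1,0)-C,axis=1).round(3))
print("sideZ .022", [onz(a,s,.022).round(4)[:2] for a in S]); print("topZ",[onz(a,t,.022).round(4)[:2] for a in T])
for n,uv,z in(("key head",(203.7,225.7),.012),("crossbar top",(245.5,213.5),.01),("crossbar bot",(245.5,233.5),.01)): print(n,onz(uv,t,z).round(4))
ln=[onz((457.2,265.3),t,.164),onz((426+(473-300)/5,236+116/5),t,.164)]; print("line ang",np.arctan2(*(ln[1]-ln[0])[[1,0]]))
```

```text
knobtop [ 0.5205 -0.2195  0.1633] [[-1.1  0.3]
 [ 0.1 -0.9]]
depth [ 0.522  -0.2186  0.1644]
depth [ 0.519  -0.2184  0.1655]
[0.4096 0.3618 0.0178] [[-0.6  0.1]
 [ 0.  -0.6]]
[0.6649 0.3832 0.0158] [[-0.7  0.2]
 [ 0.1 -0.8]]
[0.6792 0.215  0.0194] [[-0.8  0.2]
 [ 0.1 -0.9]]
[0.4236 0.196  0.0167] [[-0.6  0.1]
 [ 0.  -0.6]]
centre [0.5443 0.289  0.0174]
sides [0.256 0.169 0.256 0.166]
sideZ .022 [array([0.411 , 0.3576]), array([0.6652, 0.3771]), array([0.6806, 0.213 ]), array([0.4249, 0.1915])]
topZ [array([0.4081, 0.3609]), array([0.6615, 0.3818]), array([0.6764, 0.2149]), array([0.4219, 0.1955])]
key head [0.6302 0.3574 0.012 ]
crossbar top [0.6615 0.2562 0.01  ]
crossbar bot [0.6119 0.2546 0.01  ]
line ang -0.5370192331718299
```

```bash
cat > go.py <<'E'
import sys,numpy as np
from scipy.spatial.transform import Rotation as R
from rig import manip
# usage: go.py x y z yaw  -> tool-frame delta (cm) and rotation vector to TCP target, tool straight down, tool y at yaw
s=manip.get_state(); q=s["ee_rot"]; A=R.from_quat([*q[1:],q[0]])
x,y,z,w=map(float,sys.argv[1:]); p=np.array([x,y,z])
Y=np.array([np.cos(w),np.sin(w),0]);X=np.array([0,0,-1.]);B=R.from_matrix(np.c_[X,Y,np.cross(X,Y)])
np.set_printoptions(suppress=True,precision=4)
print("delta_cm",A.inv().apply(p-s["position"])*100,"dr",(A.inv()*B).as_rotvec())
m=A.as_matrix(); print("pos",s["position"],"yaw",np.arctan2(m[1,1],m[0,1]),"xaxis",m[:,0],"q",s["qpos"],"F",s["contact_force"],"M",s["moment"],"w",s["width"],"t",s["clock"])
E
python3 go.py .5205 -.2195 .30 -0.7
```

```text
delta_cm [ -6.8523 -65.0253  55.9874] dr [2.006  0.0015 0.0013]
pos [0.1503 0.5545 0.2305] yaw 1.3059648523814487 xaxis [-0.0006 -0.0015 -1.    ] q [ 1.185   0.2765  1.506   0.      1.3607 -0.121 ] F [0.7376 0.4262 0.3989] M [ 0.0041 -0.0061 -0.0549] w 0.08545760954855366 t 0.1
```

```bash
python3 -m creep '{"delta_pos":[[-4,0,0],[-7,-4,4],[-7,-65,56],[-7,-65,56],[-7,-65,56],[-7,-65,56],[-7,-65,56],[-7,-65,56],[-7,-65,56],[-7,-65,56]],"dr":[[0,0,0],[0.1,0,0],[2,0,0],[2,0,0],[2,0,0],[2,0,0],[2,0,0],[2,0,0],[2,0,0],[2,0,0]]}' 1 25; python3 go.py .5205 -.2195 .30 -0.7
```

```text
clock: 1.1
position: [0.3437, 0.1533, 0.2979]
ee_rot: [0.5, 0.5, 0.5, -0.5]
contact_force: [1.1, 0.8, 0.5]
width: 0.0852
delta_cm [-0.213  17.6674 37.2832] dr [ 0.7002 -0.0004 -0.0003]
pos [0.3437 0.1533 0.2979] yaw 0.0002100556041670972 xaxis [ 0.0004  0.0003 -1.    ] q [ 0.2339 -0.0685  1.7405  0.0002  1.4692  0.2336] F [1.1172 0.8223 0.5058] M [-0.0021 -0.0726 -0.0239] w 0.08523240343070533 t 1.1
```

```bash
python3 -m creep '{"delta_pos":[[-0.2,17.7,37.3],[-0.2,17.7,37.3],[-0.2,17.7,37.3],[-0.2,17.7,37.3],[-0.2,17.7,37.3],[-0.2,17.7,37.3],[-0.2,17.7,37.3],[-0.2,17.7,37.3],[-0.2,17.7,37.3],[-0.2,17.7,37.3]],"dr":[[0.7,0,0],[0.7,0,0],[0.7,0,0],[0.7,0,0],[0.7,0,0],[0.7,0,0],[0.7,0,0],[0.7,0,0],[0.7,0,0],[0.7,0,0]]}'; python3 go.py .5205 -.2195 .20 -0.7
```

```text
clock: 2.1
position: [0.5232, -0.2185, 0.2985]
ee_rot: [-0.299, -0.64, -0.3, 0.641]
contact_force: [-0.2, -0.1, -0.4]
width: 0.0854
delta_cm [ 9.8477 -0.1232  0.2463] dr [0.0033 0.0004 0.0023]
pos [ 0.5232 -0.2185  0.2985] yaw -0.6966753628523279 xaxis [-0.002   0.0012 -1.    ] q [-0.5183  0.2356  1.3966  0.      1.5117  0.1783] F [-0.2327 -0.1126 -0.4206] M [0.0619 0.0913 0.0103] w 0.08535262749260858 t 2.1
```

```bash
python3 -m creep '{"delta_pos":[[2,-0.1,0.2],[5,-0.1,0.2],[9,-0.1,0.2],[13,-0.1,0.2],[15.5,-0.1,0.2],[16.2,-0.1,0.2],[16.4,-0.1,0.2],[16.4,-0.1,0.2]],"dr":[[0,0,0],[0,0,0],[0,0,0],[0,0,0],[0,0,0],[0,0,0],[0,0,0],[0,0,0]]}'; python3 go.py .5205 -.2195 .135 -0.7
python3 - <<'E'
from rig import manip
import cv2,numpy as np
a=cv2.resize(manip.get_image("side")["pixels"][300:420,290:410],None,fx=4,fy=4,interpolation=cv2.INTER_CUBIC)
cv2.imwrite("pics/g1.png",a)
E
```

```text
clock: 2.9
position: [0.5215, -0.2173, 0.1373]
ee_rot: [0.301, 0.641, 0.3, -0.64]
contact_force: [-0.3, -0.2, 0.2]
width: 0.085
delta_cm [0.2343 0.0607 0.2365] dr [ 0.0068 -0.0006 -0.0021]
pos [ 0.5215 -0.2173  0.1373] yaw -0.6932113249314183 xaxis [ 0.002  -0.0008 -1.    ] q [-0.5181  0.3279  1.6748  0.0003  1.1368  0.175 ] F [-0.3411 -0.2091  0.1772] M [ 0.0099 -0.0136  0.024 ] w 0.08504356487571793 t 2.9
```

View pics/g1.png

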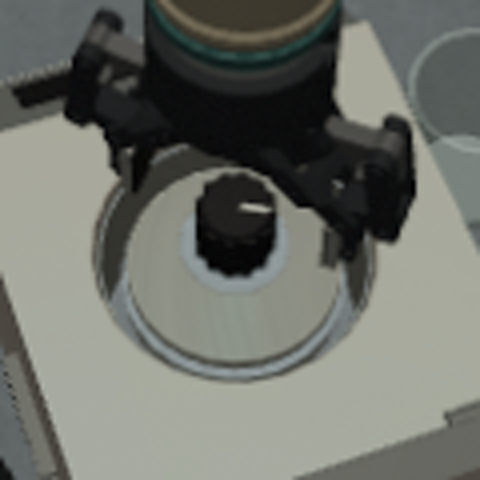

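The knob, with its white top line near (256,208) in the crop, sits between the open fingers at about (130,175) and (345,250). I'll shift slightly and close lightly to find the centre along this jaw axis.

```bash
python3 -m creep '{"delta_pos":[[0.1,0,0.2],[0.3,0,0.2],[0.3,0,0.2],[0.3,0,0.2],[0.3,0,0.2],[0.3,0,0.2],[0.3,0,0.2],[0.3,0,0.2]],"dr":[[0,0,0],[0,0,0],[0,0,0],[0,0,0],[0,0,0],[0,0,0],[0,0,0],[0,0,0]]}' -1 20; python3 go.py .5205 -.2195 .135 -0.7;  python3 -m creep '{"delta_pos":[[0,0,0],[0,0,0],[0,0,0],[0,0,0]],"dr":[[0,0,0],[0,0,0],[0,0,0],[0,0,0]]}'; python3 go.py .5205 -.2195 .135 -0.7
```

```text
clock: 3.75
position: [0.5199, -0.2195, 0.1332]
ee_rot: [0.301, 0.64, 0.3, -0.64]
contact_force: [0.3, -1.1, 3.3]
width: 0.0354
delta_cm [-0.1804  0.0398 -0.0394] dr [ 0.006  -0.     -0.0011]
pos [ 0.5199 -0.2195  0.1332] yaw -0.6940023177100938 xaxis [ 0.0009 -0.0007 -1.    ] q [-0.5227  0.3313  1.6811 -0.0002  1.1281  0.1713] F [ 0.2951 -1.0906  3.336 ] M [-0.1725 -0.0776 -0.0301] w 0.035389857672187594 t 3.75
clock: 4.15
position: [0.52, -0.2195, 0.1331]
ee_rot: [0.3, 0.64, 0.3, -0.64]
contact_force: [1.0, -2.3, 3.4]
width: 0.0354
delta_cm [-0.1871  0.0395 -0.0362] dr [ 0.006  -0.0001 -0.0011]
pos [ 0.52   -0.2195  0.1331] yaw -0.6940042428413361 xaxis [ 0.0009 -0.0006 -1.    ] q [-0.5227  0.3314  1.6811 -0.0001  1.128   0.1714] F [ 1.0117 -2.2715  3.3604] M [-0.3159 -0.2217  0.0285] w 0.03542019088292345 t 4.15
```

```bash
python3 -m creep '{"delta_pos":[[0,0,0],[0,0,0],[-0.1,0,0],[-0.1,0,0],[-0.1,0,0],[-0.1,0,0],[-0.1,0,0],[-0.1,0,0],[-0.1,0,0],[-0.1,0,0]],"dr":[[0,0,0],[0,0,0],[0,0,0],[-0.14,0,0],[-0.28,0,0],[-0.42,0,0],[-0.56,0,0],[-0.7,0,0],[-0.84,0,0],[-0.98,0,0]]}' 0.4 20;  python3 -m creep '{"delta_pos":[[0,0,0],[0,0,0],[0,0,0],[0,0,0],[0,0,0],[0,0,0],[0,0,0]],"dr":[[-0.14,0,0],[-0.28,0,0],[-0.42,0,0],[-0.56,0,0],[-0.59,0,0],[-0.59,0,0],[-0.59,0,0]]}'; python3 go.py .52 -.2195 .134 0.87
```

```text
clock: 5.15
position: [0.5192, -0.2187, 0.1336]
ee_rot: [0.567, 0.422, 0.568, -0.422]
contact_force: [-0.5, -0.2, 0.3]
width: 0.0598
clock: 5.85
position: [0.5193, -0.2189, 0.1337]
ee_rot: [0.664, 0.241, 0.665, -0.241]
contact_force: [-0.2, -1.0, 0.6]
width: 0.0597
delta_cm [-0.028  -0.0014  0.087 ] dr [ 0.0052 -0.0009 -0.0001]
pos [ 0.5193 -0.2189  0.1337] yaw 0.875202348546563 xaxis [-0.0006  0.0006 -1.    ] q [-0.5225  0.3307  1.6806  0.0002  1.1312 -1.3978] F [-0.1723 -0.994   0.5526] M [ 0.0369 -0.0022  0.0127] w 0.059731237867265044 t 5.85
```

```bash
python3 -m creep '{"delta_pos":[[0,0,0.1],[0,0,0.1],[0,0,0.1],[0,0,0.1],[0,0,0.1],[0,0,0.1],[0,0,0.1],[0,0,0.1],[0,0,0.1]],"dr":[[0,0,0],[0,0,0],[0,0,0],[0,0,0],[0,0,0],[0,0,0],[0,0,0],[0,0,0],[0,0,0]]}' -1 30; python3 go.py .52 -.2195 .134 0.87
```

```text
clock: 6.75
position: [0.5204, -0.2199, 0.134]
ee_rot: [0.665, 0.241, 0.665, -0.241]
contact_force: [-0.9, -0.6, 0.4]
width: 0.0351
delta_cm [-0.002   0.0088 -0.0595] dr [0.006  0.0002 0.0001]
pos [ 0.5204 -0.2199  0.134 ] yaw 0.8760416472952209 xaxis [ 0.0001 -0.0002 -1.    ] q [-0.523   0.3318  1.678  -0.0001  1.1316 -1.399 ] F [-0.9353 -0.5957  0.4498] M [-0.165   0.0834 -0.0258] w 0.035072485940543616 t 6.75
```

```bash
python3 -m creep '{"delta_pos":[[-0.03,0,0],[-0.05,0,0],[-0.08,0,0],[-0.11,0,0],[-0.13,0,0],[-0.16,0,0]],"dr":[[0.05,0,0],[0.1,0,0],[0.15,0,0],[0.2,0,0],[0.25,0,0],[0.3,0,0]]}'; python3 go.py .52 -.2195 .134 0.87
```

```text
clock: 7.35
position: [0.5207, -0.2195, 0.135]
ee_rot: [0.621, 0.338, 0.621, -0.338]
contact_force: [0.7, -0.3, -1.5]
width: 0.0352
delta_cm [ 0.1031 -0.0561 -0.0338] dr [-0.2961 -0.0004 -0.0009]
pos [ 0.5207 -0.2195  0.135 ] yaw 0.5738560797401648 xaxis [ 0.0004  0.0009 -1.    ] q [-0.5227  0.331   1.6763  0.0011  1.1343 -1.097 ] F [ 0.7015 -0.2938 -1.5294] M [-0.0602 -0.207   0.0301] w 0.035175322573072175 t 7.35
```

```bash
python3 -m creep '{"delta_pos":[[-0.04,0,0],[-0.08,0,0],[-0.12,0,0],[-0.16,0,0],[-0.20,0,0],[-0.24,0,0],[-0.28,0,0],[-0.32,0,0],[-0.37,0,0],[-0.42,0,0]],"dr":[[0.08,0,0],[0.16,0,0],[0.24,0,0],[0.32,0,0],[0.4,0,0],[0.48,0,0],[0.56,0,0],[0.64,0,0],[0.72,0,0],[0.8,0,0]]}'; python3 go.py .52 -.2195 .134 0.87
```

```text
clock: 8.35
position: [0.5211, -0.2203, 0.1394]
ee_rot: [0.441, 0.554, 0.44, -0.553]
contact_force: [1.2, -1.6, -1.7]
width: 0.0348
delta_cm [ 0.5419 -0.1308 -0.0524] dr [-1.0972  0.0013 -0.0012]
pos [ 0.5211 -0.2203  0.1394] yaw -0.2271576684972901 xaxis [ 0.0015 -0.0008 -1.    ] q [-0.5229  0.3274  1.6698  0.      1.1428 -0.2958] F [ 1.1635 -1.5911 -1.721 ] M [-0.3793 -0.3034 -0.0039] w 0.03484462093359284 t 8.35
```

```bash
cat > chk.py <<'E'
import sys
from rig import manip
s=manip.get_state();F=s["contact_force"];M=s["moment"]
print("  F",F.round(2),"Mz",M[2].round(3),"q6",s["qpos"][5].round(4),"z",s["position"][2].round(4))
sys.exit(abs(M[2])>.12 or max(abs(F))>9)
E
S() { python3 chk.py; }
python3 -m creep '{"delta_pos":[[0,0,0],[-0.02,0,0],[-0.04,0,0],[-0.06,0,0],[-0.08,0,0],[-0.10,0,0]],"dr":[[0,0,0],[0.04,0,0],[0.08,0,0],[0.12,0,0],[0.16,0,0],[0.2,0,0]]}' -1 20 && S &&
python3 -m creep '{"delta_pos":[[-0.01,0,0],[-0.02,0,0]],"dr":[[0.02,0,0],[0.04,0,0]]}' >/dev/null && S &&
python3 -m creep '{"delta_pos":[[-0.01,0,0],[-0.02,0,0]],"dr":[[0.02,0,0],[0.04,0,0]]}' >/dev/null && S &&
python3 -m creep '{"delta_pos":[[-0.01,0,0],[-0.02,0,0]],"dr":[[0.02,0,0],[0.04,0,0]]}' >/dev/null && S &&
python3 -m creep '{"delta_pos":[[-0.01,0,0],[-0.02,0,0]],"dr":[[0.02,0,0],[0.04,0,0]]}' >/dev/null && S &&
python3 -m creep '{"delta_pos":[[-0.01,0,0],[-0.02,0,0]],"dr":[[0.02,0,0],[0.04,0,0]]}' >/dev/null && S &&
python3 -m creep '{"delta_pos":[[-0.01,0,0],[-0.02,0,0]],"dr":[[0.02,0,0],[0.04,0,0]]}' >/dev/null && S &&
python3 -m creep '{"delta_pos":[[-0.01,0,0],[-0.02,0,0]],"dr":[[0.02,0,0],[0.04,0,0]]}' >/dev/null && S &&
python3 -m creep '{"delta_pos":[[-0.01,0,0],[-0.02,0,0]],"dr":[[0.02,0,0],[0.04,0,0]]}' >/dev/null && S; python3 go.py .52 -.2195 .134 0.87
```

```text
clock: 8.95
position: [0.5208, -0.2204, 0.1405]
ee_rot: [0.384, 0.594, 0.383, -0.594]
contact_force: [0.8, -2.3, -1.9]
width: 0.0353
  F [ 0.83 -2.33 -1.86] Mz -0.012 q6 -0.0994 z 0.1405
delta_cm [ 0.6529 -0.1128 -0.0512] dr [-1.2935  0.0013 -0.0007]
pos [ 0.5208 -0.2204  0.1405] yaw -0.42352507101724496 xaxis [ 0.0009 -0.001  -1.    ] q [-0.5231  0.3263  1.6684 -0.0005  1.1456 -0.0994] F [ 0.8266 -2.3312 -1.8573] M [-0.4779 -0.2034 -0.0124] w 0.035320446767278836 t 8.95False
```

```bash
sed -i 's/sys.exit(\(.*\))$/sys.exit(int(\1))/' chk.py
S() { python3 chk.py; }
python3 -m creep '{"delta_pos":[[-0.01,0,0],[-0.02,0,0]],"dr":[[0.02,0,0],[0.04,0,0]]}' >/dev/null && S &&
python3 -m creep '{"delta_pos":[[-0.01,0,0],[-0.02,0,0]],"dr":[[0.02,0,0],[0.04,0,0]]}' >/dev/null && S &&
python3 -m creep '{"delta_pos":[[-0.01,0,0],[-0.02,0,0]],"dr":[[0.02,0,0],[0.04,0,0]]}' >/dev/null && S &&
python3 -m creep '{"delta_pos":[[-0.01,0,0],[-0.02,0,0]],"dr":[[0.02,0,0],[0.04,0,0]]}' >/dev/null && S &&
python3 -m creep '{"delta_pos":[[-0.01,0,0],[-0.02,0,0]],"dr":[[0.02,0,0],[0.04,0,0]]}' >/dev/null && S &&
python3 -m creep '{"delta_pos":[[-0.01,0,0],[-0.02,0,0]],"dr":[[0.02,0,0],[0.04,0,0]]}' >/dev/null && S &&
python3 -m creep '{"delta_pos":[[-0.01,0,0],[-0.02,0,0]],"dr":[[0.02,0,0],[0.04,0,0]]}' >/dev/null && S &&
python3 -m creep '{"delta_pos":[[-0.01,0,0],[-0.02,0,0]],"dr":[[0.02,0,0],[0.04,0,0]]}' >/dev/null && S &&
python3 -m creep '{"delta_pos":[[-0.01,0,0],[-0.02,0,0]],"dr":[[0.02,0,0],[0.04,0,0]]}' >/dev/null && S &&
python3 -m creep '{"delta_pos":[[-0.01,0,0],[-0.02,0,0]],"dr":[[0.02,0,0],[0.04,0,0]]}' >/dev/null && S ; python3 go.py .52 -.2195 .134 0.87
```

```text
F [ 1.07 -3.66 -1.29] Mz 0.018 q6 -0.0591 z 0.1408
  F [ 0.92 -3.47 -2.57] Mz 0.054 q6 -0.018 z 0.1411
  F [ 1.35 -4.02 -1.98] Mz 0.022 q6 0.0225 z 0.1414
  F [-0.28 -4.54 -2.1 ] Mz 0.05 q6 0.0626 z 0.1416
  F [ 1.19 -3.81 -1.94] Mz 0.079 q6 0.1027 z 0.1418
  F [ 0.28 -3.73 -2.08] Mz 0.094 q6 0.1427 z 0.142
  F [ 0.71 -4.53 -1.92] Mz 0.022 q6 0.1827 z 0.1421
  F [-0.45 -4.09 -2.2 ] Mz 0.045 q6 0.2227 z 0.1423
  F [ 0.25 -4.74 -2.18] Mz 0.027 q6 0.2627 z 0.1425
  F [ 0.78 -5.48 -3.06] Mz 0.187 q6 0.3025 z 0.1426
delta_cm [ 0.8563 -0.0358 -0.0172] dr [-1.6953  0.      0.0006]
pos [ 0.5201 -0.2199  0.1426] yaw -0.8253213725505061 xaxis [-0.0005 -0.     -1.    ] q [-0.523   0.3242  1.666  -0.0003  1.1519  0.3025] F [ 0.7841 -5.4753 -3.0638] M [-1.0911  0.0559  0.1869] w 0.03508405753153723 t 10.95
```

```bash
S() { python3 chk.py; }
python3 -m creep '{"delta_pos":[[0,0.04,0.03],[0,0.08,0.07],[0,0.08,0.07]],"dr":[[0,0,0],[0,0,0],[0,0,0]]}' >/dev/null ; S ;
python3 -m creep '{"delta_pos":[[0,0,0],[0,0,0]],"dr":[[0.02,0,0],[0.02,0,0]]}' >/dev/null ; S
```

```text
F [-0.01 -2.58 -1.54] Mz 0.09 q6 0.2994 z 0.1425
  F [-1.1  -1.87 -2.59] Mz 0.159 q6 0.3199 z 0.1425
```

```bash
S() { python3 chk.py; }
python3 -m creep '{"delta_pos":[[0,0,0],[0,0,0]],"dr":[[0.02,0,0],[0.02,0,0]]}' >/dev/null ; S;python3 -m creep '{"delta_pos":[[0,0,0],[0,0,0]],"dr":[[0,0,0],[0,0,0]]}' >/dev/null ; S
```

```text
F [-0.34 -0.73 -2.34] Mz 0.275 q6 0.3399 z 0.1426
  F [-1.54 -0.85 -3.36] Mz 0.264 q6 0.3393 z 0.1425
```

```bash
S() { python3 chk.py; }
python3 -m creep '{"delta_pos":[[0,0,0],[0,0,0],[0,0,0],[0,0,0]],"dr":[[-0.03,0,0],[-0.07,0,0],[-0.07,0,0],[-0.07,0,0]]}' >/dev/null ; S &&
python3 -m creep '{"delta_pos":[[-0.1,0,0],[-0.2,0,0],[-0.2,0,0]],"dr":[[0,0,0],[0,0,0],[0,0,0]]}' >/dev/null ; S &&
python3 -m creep '{"delta_pos":[[-0.1,0,0],[-0.2,0,0],[-0.2,0,0]],"dr":[[0,0,0],[0,0,0],[0,0,0]]}' >/dev/null ; S &&
python3 -m creep '{"delta_pos":[[-0.1,0,0],[-0.2,0,0],[-0.2,0,0]],"dr":[[0,0,0],[0,0,0],[0,0,0]]}' >/dev/null ; S
```

```text
F [-1.51 -0.9  -1.13] Mz -0.016 q6 0.2699 z 0.1428
  F [-0.7  -0.   -1.46] Mz -0.022 q6 0.2695 z 0.145
  F [-0.81 -1.09 -1.01] Mz 0.028 q6 0.2694 z 0.147
  F [-0.98  0.09 -1.59] Mz -0.057 q6 0.2694 z 0.149
```

```bash
S() { python3 chk.py; }
python3 -m creep '{"delta_pos":[[0,0,0],[0,0,0],[-0.2,0,0],[-0.4,0,0],[-0.6,0,0],[-0.8,0,0]],"dr":[[0,0,0],[0,0,0],[0,0,0],[0,0,0],[0,0,0],[0,0,0]]}' -1 35 >/dev/null ; S &&
python3 -m creep '{"delta_pos":[[-0.3,0,0],[-0.6,0,0],[-0.9,0,0],[-1.2,0,0],[-1.6,0,0],[-2,0,0]],"dr":[[0,0,0],[0,0,0],[0,0,0],[0,0,0],[0,0,0],[0,0,0]]}' >/dev/null ; S &&
python3 -m creep '{"delta_pos":[[-1,0,0],[-3,0,0],[-6,0,0],[-9,0,0],[-10,0,0],[-10,0,0]],"dr":[[0,0,0],[0,0,0],[0,0,0],[0,0,0],[0,0,0],[0,0,0]]}' >/dev/null ; S
python3 - <<'E'
from rig import manip
import cv2
a=manip.get_image("side")["pixels"][200:420,250:450]; cv2.imwrite("pics/g2.png",cv2.resize(a,None,fx=2.5,fy=2.5))
E
python3 go.py .502 .284 .20 -.8
```

```text
F [ 1.34 -0.9  -0.43] Mz -0.002 q6 0.2694 z 0.157
  F [ 0.49 -0.64 -0.83] Mz 0.012 q6 0.2694 z 0.1771
  F [ 0.1  -0.22 -2.1 ] Mz -0.003 q6 0.2695 z 0.2786
delta_cm [  7.6708 -37.2936 -34.0812] dr [ 0.006  -0.0002 -0.0005]
pos [ 0.5203 -0.2209  0.2768] yaw -0.7940149413761965 xaxis [ 0.0005 -0.0002 -1.    ] q [-0.5246  0.2391  1.4442  0.0001  1.4578  0.2694] F [-0.6197  0.1038 -2.3279] M [ 0.0042 -0.0062  0.0058] w 0.035164590976183886 t 15.0
```

View pics/g2.png

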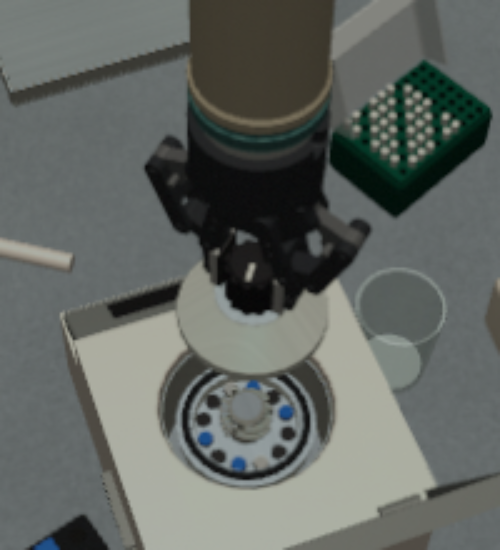

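The picture shows the lid hanging level in the gripper at about (252,320), and the rotor's tubes and spindle uncovered below it at about (250,410). Next I carry it over to the tray.

```bash
python3 -m creep '{"delta_pos":[[0,-0.7,-0.7],[0,-2.2,-2],[0,-4.4,-4],[0,-6.6,-6],[0,-8.8,-8],[0,-11,-10],[0,-13.2,-12],[0,-15.4,-14],[0,-17.6,-16],[0,-19.8,-18]],"dr":[[0,0,0],[0,0,0],[0,0,0],[0,0,0],[0,0,0],[0,0,0],[0,0,0],[0,0,0],[0,0,0],[0,0,0]]}' >/dev/null
python3 -m creep '{"delta_pos":[[0,-2.2,-2],[0,-4.4,-4],[0,-6.6,-6],[0,-8.8,-8],[0,-11,-10],[0,-13.2,-12],[0,-15.3,-14],[0,-16.8,-15.4],[0,-17.5,-16.1],[0,-17.5,-16.1]],"dr":[[0,0,0],[0,0,0],[0,0,0],[0,0,0],[0,0,0],[0,0,0],[0,0,0],[0,0,0],[0,0,0],[0,0,0]]}'; python3 go.py .502 .284 .06 -.8
```

```text
clock: 17.0
position: [0.5011, 0.2851, 0.2753]
ee_rot: [-0.268, -0.653, -0.269, 0.655]
contact_force: [0.1, -0.2, -2.1]
width: 0.0352
delta_cm [21.5248  0.1701 -0.0423] dr [0.008  0.0025 0.0013]
pos [0.5011 0.2851 0.2753] yaw -0.7920021593969513 xaxis [-0.0027 -0.0009 -1.    ] q [0.3965 0.259  1.4205 0.0003 1.4649 1.1884] F [ 0.1267 -0.1884 -2.0651] M [0.0039 0.0091 0.0097] w 0.035192096974649555 t 17.0
```

```bash
python3 -m creep '{"delta_pos":[[1,0.1,0],[4,0.1,0],[7,0.1,0],[10,0.1,0],[13,0.1,0],[16,0.1,0],[18.5,0.1,0],[20.5,0.1,0],[21.5,0.1,0],[21.5,0.1,0]],"dr":[[0,0,0],[0,0,0],[0,0,0],[0,0,0],[0,0,0],[0,0,0],[0,0,0],[0,0,0],[0,0,0],[0,0,0]]}' >/dev/null
python3 go.py .502 .284 .033 -.8
python3 - <<'E'
from rig import manip
import cv2,numpy as np
a=manip.get_image("side")["pixels"][100:280,200:400]; b=manip.get_image("top")["pixels"][180:360,160:320]
cv2.imwrite("pics/t1.png",np.hstack([cv2.resize(a,None,fx=2.2,fy=2.2),cv2.resize(b,None,fx=2.2,fy=2.2)]))
E
```

```text
delta_cm [ 2.7091 -0.1227 -0.1825] dr [0.0048 0.0037 0.0012]
pos [0.5017 0.2819 0.0601] yaw -0.795203069803729 xaxis [-0.0035 -0.0017 -1.    ] q [ 0.3912  0.4225  1.7448 -0.0003  0.9782  1.1866] F [-0.5743  0.1415 -1.2915] M [ 0.0215  0.0141 -0.0198] w 0.035266418632677134 t 18.0
```

View pics/t1.png

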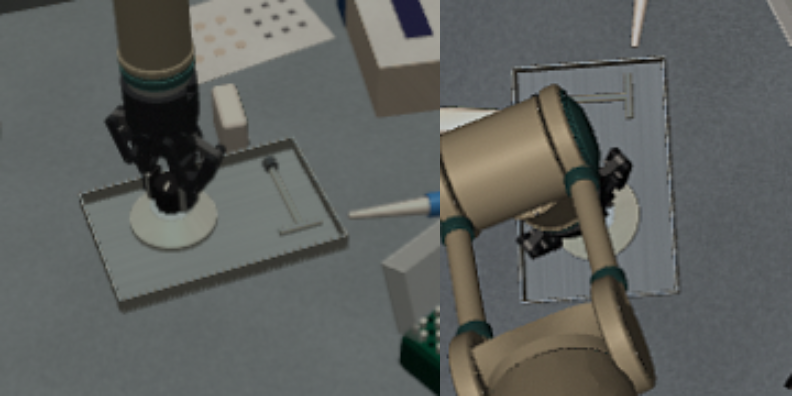

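The lid hovers over the free end of the tray at about (173,220) in the side crop, and the key at (295,195) is well clear. I'll lower it slowly and watch the force.

```bash
cat > dn.py <<'E'
import sys
from rig import manip
s=manip.get_state();F=s["contact_force"]
print("  F",F.round(2),"M",s["moment"].round(3),"z",s["position"][2].round(4)); sys.exit(int(F[2]>1.5))
E
D() { python3 dn.py; }
python3 -m creep '{"delta_pos":[[0.4,0,-0.1],[0.8,-0.1,-0.1],[1.2,-0.1,-0.1],[1.6,-0.1,-0.1],[1.8,-0.1,-0.1],[1.8,-0.1,-0.1]],"dr":[[0,0,0],[0,0.003,0],[0,0.003,0],[0,0.003,0],[0,0.003,0],[0,0.003,0]]}' >/dev/null; D &&
python3 -m creep '{"delta_pos":[[0.1,0,0],[0.2,0,0],[0.2,0,0]],"dr":[[0,0,0],[0,0,0],[0,0,0]]}' >/dev/null; D &&
python3 -m creep '{"delta_pos":[[0.1,0,0],[0.2,0,0],[0.2,0,0]],"dr":[[0,0,0],[0,0,0],[0,0,0]]}' >/dev/null; D &&
python3 -m creep '{"delta_pos":[[0.1,0,0],[0.1,0,0]],"dr":[[0,0,0],[0,0,0]]}' >/dev/null; D &&
python3 -m creep '{"delta_pos":[[0.1,0,0],[0.1,0,0]],"dr":[[0,0,0],[0,0,0]]}' >/dev/null; D &&
python3 -m creep '{"delta_pos":[[0.1,0,0],[0.1,0,0]],"dr":[[0,0,0],[0,0,0]]}' >/dev/null; D &&
python3 -m creep '{"delta_pos":[[0.1,0,0],[0.1,0,0]],"dr":[[0,0,0],[0,0,0]]}' >/dev/null; D &&
python3 -m creep '{"delta_pos":[[0.1,0,0],[0.1,0,0]],"dr":[[0,0,0],[0,0,0]]}' >/dev/null; D
```

```text
F [ 0.23 -1.   -1.42] M [-0.01   0.098 -0.026] z 0.0433
  F [ 0.39 -0.25 -1.74] M [-0.016  0.073 -0.007] z 0.0417
  F [ 0.44 -0.68 -2.08] M [ 0.015 -0.01  -0.012] z 0.0396
  F [-0.32  0.66 -2.08] M [-0.024  0.007 -0.004] z 0.0386
  F [-1.14 -0.   -0.33] M [-0.056  0.033 -0.   ] z 0.0377
  F [ 1.5  -0.19 -2.03] M [-0.039  0.002 -0.018] z 0.0367
  F [-0.58  0.35 -0.25] M [ 0.046 -0.002  0.041] z 0.0356
  F [ 0.16 -0.36 -0.97] M [ 0.01  -0.003  0.031] z 0.0346
```

```bash
D() { python3 dn.py; }
python3 -m creep '{"delta_pos":[[0.1,0,0],[0.1,0,0]],"dr":[[0,0,0],[0,0,0]]}' >/dev/null; D &&
python3 -m creep '{"delta_pos":[[0.1,0,0],[0.1,0,0]],"dr":[[0,0,0],[0,0,0]]}' >/dev/null; D &&
python3 -m creep '{"delta_pos":[[0.1,0,0],[0.1,0,0]],"dr":[[0,0,0],[0,0,0]]}' >/dev/null; D &&
python3 -m creep '{"delta_pos":[[0.1,0,0],[0.1,0,0]],"dr":[[0,0,0],[0,0,0]]}' >/dev/null; D &&
python3 -m creep '{"delta_pos":[[0.1,0,0],[0.1,0,0]],"dr":[[0,0,0],[0,0,0]]}' >/dev/null; D &&
python3 -m creep '{"delta_pos":[[0.1,0,0],[0.1,0,0]],"dr":[[0,0,0],[0,0,0]]}' >/dev/null; D &&
python3 -m creep '{"delta_pos":[[0.1,0,0],[0.1,0,0]],"dr":[[0,0,0],[0,0,0]]}' >/dev/null; D
```

```text
F [ 0.46  0.25 -1.93] M [-0.019  0.033 -0.032] z 0.0336
  F [ 0.62 -0.55 -1.22] M [-0.005 -0.033 -0.047] z 0.0327
  F [-0.28  0.01  2.38] M [-0.061  0.157  0.028] z 0.0322
  F [-0.28  0.01  2.38] M [-0.061  0.157  0.028] z 0.0322
  F [-0.28  0.01  2.38] M [-0.061  0.157  0.028] z 0.0322
  F [-0.28  0.01  2.38] M [-0.061  0.157  0.028] z 0.0322
  F [-0.28  0.01  2.38] M [-0.061  0.157  0.028] z 0.0322
```

```bash
python3 -m creep '{"delta_pos":[[0.05,0,0],[0.05,0,0],[0.05,0,0]],"dr":[[0,0,0],[0,0,0],[0,0,0]]}' -1 20 >/dev/null; python3 dn.py
python3 -m creep '{"delta_pos":[[0,0,0],[0,0,0],[0,0,0],[0,0,0],[0,0,0],[0,0,0]],"dr":[[0,0,0],[0,0,0],[0,0,0],[0,0,0],[0,0,0],[0,0,0]]}' 0.7; python3 dn.py
python3 -m creep '{"delta_pos":[[-1,0,0],[-2.5,0,0],[-5,0,0],[-8,0,0],[-12,0,0],[-16,0,0],[-20,0,0],[-22,0,0]],"dr":[[0,0,0],[0,0,0],[0,0,0],[0,0,0],[0,0,0],[0,0,0],[0,0,0],[0,0,0]]}'
python3 go.py .52 -.0 .27 -.8
```

```text
F [-1.31 -0.34  5.83] M [-0.076  0.28  -0.014] z 0.0322
clock: 21.8
position: [0.5028, 0.2849, 0.0311]
ee_rot: [0.267, 0.655, 0.268, -0.654]
contact_force: [-0.4, -0.3, 0.1]
width: 0.0725
  F [-0.43 -0.34  0.1 ] M [-0.017 -0.031  0.002] z 0.0311
clock: 22.6
position: [0.5036, 0.285, 0.2564]
ee_rot: [0.267, 0.658, 0.268, -0.651]
contact_force: [-0.3, -0.7, 0.4]
width: 0.0723
delta_cm [-1.4908 21.4761 18.7993] dr [ 0.0061 -0.0098 -0.0026]
pos [0.5036 0.285  0.2564] yaw -0.7939038336196741 xaxis [ 0.0088  0.005  -0.9999] q [0.394  0.2632 1.4608 0.0012 1.4075 1.1877] F [-0.2678 -0.6739  0.4053] M [ 0.0192 -0.0087  0.0022] w 0.07230854009166049 t 22.6
```

```bash
python3 -m creep '{"delta_pos":[[-3,2,6],[-4,6,20],[-4,6,34],[-4,6,34],[-4,6,34],[-4,6,34],[-4,6,34],[-4,6,34],[-4,6,34],[-4,6,34]],"dr":[[0,0,0],[0,0,0],[0,0,0],[0,0,0],[0,0,0],[0,0,0],[0,0,0],[0,0,0],[0,0,0],[0,0,0]]}'
python3 - <<'E'
from rig import manip
from h import *
I={n:manip.get_image(n) for n in("side","top")}
for n in I: np.savez(n+"1.npz",**I[n])
a=I["side"]["pixels"][150:250,220:370]; b=I["top"]["pixels"][190:330,180:290]
cv2.imwrite("pics/e1.png",np.hstack([np.pad(cv2.resize(a,None,fx=3,fy=3),((0,120),(0,0),(0,0))),cv2.resize(b,None,fx=3,fy=3)]))
cv2.imwrite("pics/e2.png",np.hstack([cv2.resize(I["side"]["pixels"],(400,300)),cv2.resize(I["top"]["pixels"],(400,300))]))
E
```

```text
clock: 23.6
position: [0.3025, 0.0038, 0.2907]
ee_rot: [0.268, 0.656, 0.268, -0.653]
contact_force: [0.9, 0.5, -0.1]
width: 0.0725
```

View pics/e1.png

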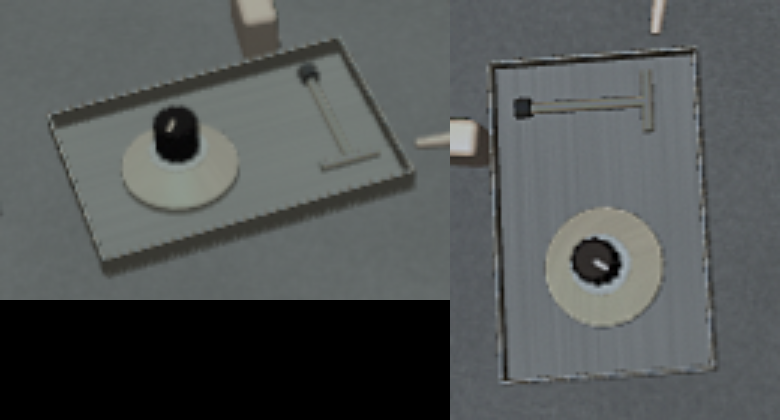

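View pics/e2.png

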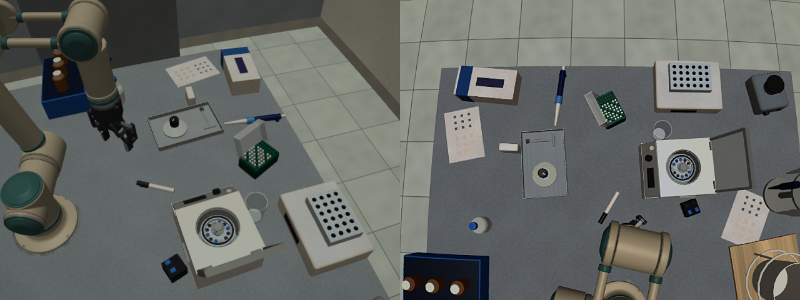

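The close-ups show the lid flat with its knob up, centred in the free part of the tray: side crop (178,165), top crop (604,267). The key lies where it was. The full views show the rotor open and the bystanders in their places, and the gripper touches nothing.

Run:
```python
from h import *
t,s=load("top1"),load("side1")
print(tri([(220+177/3-.3,150+118/3-.3),(180+(596-450)/3-.3,190+260/3-.3)],[s,t])[0].round(4),"knob top (expect z~.063)")
d=cv2.absdiff(load("top0")["pixels"],t["pixels"]).max(2); d[370:]=0
n,_,st,_=cv2.connectedComponentsWithStats(((d>40)*255).astype(np.uint8)); print([list(x) for x in st[1:] if x[4]>12])
from rig import manip
print(manip.get_state()["contact_force"]); manip.sign_off()
```

```text
[0.504  0.283  0.0662] knob top (expect z~.063)
[[np.int32(430), np.int32(247), np.int32(44), np.int32(43), np.int32(944)], [np.int32(216), np.int32(264), np.int32(24), np.int32(24), np.int32(306)], [np.int32(242), np.int32(265), np.int32(8), np.int32(19), np.int32(38)], [np.int32(212), np.int32(272), np.int32(6), np.int32(20), np.int32(23)], [np.int32(326), np.int32(344), np.int32(75), np.int32(26), np.int32(665)]]
[0.29504508 0.44468047 0.49258737]
the job is handed in; nothing more can be done
```

The rotor's lid now lies in the steel tray, knob up and flat, beside the key. The rotor's tubes are uncovered. The job was handed in with the robot's clock at about 24 s, against the 69 s limit.

- **Unscrewing:** I gripped the knob lightly, at 20–30 N, and turned it about 1.7 rad clockwise, following the thread upward. I took it to be at the stop when the torque rose steadily, peaking near 0.28 N m (limit about 0.5 N m). I then backed off slightly, and it lifted straight off with about 2 N or less vertical force.
- **Setting down:** I lowered it in small steps until it touched the tray floor at about 2 N, with a final press of about 6 N, then opened the fingers and moved clear.
- **Last checks:** The knob's top measures (0.504, 0.283, 0.066), against an intended (0.502, 0.284). Its height is 3 mm above the expected 0.063, a little more than the 2 mm camera calibration but with the lid looking level in both views. Comparing the top view before and after, the only changes were at the rotor, the lid and the arm itself, so the key and the other items stayed put. The force reading at the end was under 0.5 N per axis, so the robot was touching nothing.

No check failed. I checked that part of the before-and-after picture down to row 370 only. The bottom strip, mostly the robot, was left out of the comparison.

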